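Uncover the feed mouth

ROBOT

A 6-joint arm with a two-finger parallel gripper is mounted at the origin on the work surface. World frame = base frame: x ahead of the robot, y to its left, z up, the work surface at z = 0. Lengths are in m, angles in rad, forces in N, time in s.
With the tool pointing down it reaches from about 0.35 to 0.775 m from the base axis. Payload 7.3 kg.
Tool frame: the origin (TCP) lies midway between the tips of the shut fingers; the grasp point (between the pads) lies grasp_offset behind it (grasp_offset is the distance from the TCP to the grasp point, in m); z points along the fingers, y is the line along which they close (so a half turn about z gives the same grasp; the last joint's range is limited). The gripper opens to 92 mm and grips with 3 to 60 N. Pads are 19 mm wide; open, the fingers measure 130 mm over their backs; the gripper's body (75 mm by 190 mm) begins 47 mm behind the grasp point.
Start: joints at [1.088, 0.342, 1.524, -0, 1.275, -0.146], TCP at [0.173, 0.496, 0.227] pointing down, gripper open.
Joint ranges: [-2.53, 2.53], [-0.77, 2.02], [0.04, 2.7], [-1, 4.14], [0.28, 2.66], [-3.11, 3.11]. Speed limits (rad/s): [2.57, 2.57, 3.14, 3.14, 3.14, 3.14].

INTERFACE

Orientations are given as [roll, pitch, yaw] about the fixed x, y, z axes, in that order (R = Rz(yaw) Ry(pitch) Rx(roll)).
In Python, from cell import * gives the robot as it stands.
- The arm moves only by the tool step_arm, never from a script. Its argument "plan" is a list of rows, each a list of 5 numbers: the closure, from -1 (fully open) to 1 (shut), then the shift along the tool's x, y, z in m, then the turn about the tool's z in rad. In form: [[hand, x, y, z, twist], ...]. A call has 1 to 20 rows; each row is the pose to reach, as a shift and turn from the pose commanded when the call began, along the tool's axes at that moment; what a row does not reach only later rows make up. A row lasts 1/8 s, in which the tool goes at most 62.5 mm and 10.7 degrees, less where a joint would pass 70% of its speed; a pose out of reach is approached as far as the arm can. A call with a gripper value outside its range is refused whole. The fingers move at their own pace and stop on an object; "grip_force" is the grip in N (left out, the last holds). Time passes only in rows, so rows that repeat a pose let the fingers close. It gives the time, the measured TCP pose, the force, the opening and the grip force at its end, in the units of the state.
- observe(): the state, without advancing time (a new reading comes with each control period).
- read_camera(name): name is "scene" or "side" or "wrist"; returns a dict with "img" (400x640x3 uint8, red, green, blue), "range_z" (400x640 float32, m along the optical axis (not along the pixel's ray), 0 where there is no reading), "fx", "fy", "cx", "cy" (pixels), "R" (3x3) and "t" (3): a world point X has camera coordinates R X + t; the wrist camera has in their place "T_tool_cam" (4x4, takes a point from camera to tool coordinates, whose origin is the TCP and whose axes are the flange's). Camera axes: x right, y down, z forward; pixel columns grow to the right and rows downward; lengths in m; the calibration is good to about 2 mm. The wrist camera is an equidistant fisheye: a pixel r from the principal point sees the ray r / f radians off the axis. A picture is of the moment at which its call begins: read the wrist's pose just before it.
- hand_in(): hands the job in; it is judged then, once.
The state is a dict: "time": time; "qpos": joint angles; "qvel": joint speeds; "joint_efforts": joint torques, N m; "tool_pos": TCP position; "tool_rot": TCP orientation; "contact_force": force on the tool from outside, world axes, zero at the start; "torque": the same for the moment, N m; "opening": finger opening in m; "grip_force": force on a finger pad.
Only numpy, scipy, OpenCV 4.12 (cv2) and the standard library are available. Lean on these libraries where they do the work, as an engineer would, in place of code of your own. Each camera call takes 0.05 s, during which the arm holds its last target. There are 200 camera calls.

TASK

On the fitter's bench, take the loose metal cover off the mouth of the square green feed block by its knob, lifting it well clear, and set it down gently, knob up, flat on the floor of the shallow square metal tray; then let go. The round steel pot has a smaller lid of the same make: leave the pot shut and where it stands.

Things in the scene. Friction and masses are not known exactly. Their poses are not given: they have to be found in the camera images.
- cover_knob (a point): Centre of the black cylindrical knob (32 mm across, 40 mm tall, this point half-way up on its axis) of the feed block's round metal cover. The disc's upper face is 26 mm below this point, the cover's underside 44 mm. z is up. At the start the cover lies on the green block's mouth, this point 107 mm above the bench; nothing latches it. Clamp levers on two block corners rise 32 mm over its top.
- cover: The same cover, loose, one rigid piece of 0.36 to 0.54 kg: disc 116 mm across, 6 mm thick; under it a spigot 86 mm across, 12 mm deep, loose in the 96 mm mouth of the green block (190 x 170 mm, 75 mm tall, fixed), so a straight lift of over 12 mm frees it. Origin: centre of the spigot's underside; z up through the knob.
- tray_floor (a point): Centre of the inner floor of the shallow open square aluminium tray fixed on the bench: 200 x 200 mm outside, 192 mm inside, floor 4 mm above the bench, walls 4 mm thick rising 15 mm above the floor. x and y run along its sides, z up. The cover stands there on its spigot, knob centre 44 mm above this point.
- pot_knob (a point): Centre of the small black knob (20 mm across) of the lid of the round steel pot, to be left alone: pot 84 mm across, 70 mm tall, lid 92 mm across, this point about 91 mm above the bench at the start. Pot and lid are loose.
There are look-alikes about, which are no part of the job. What is shaped like the cover but purple or red is not meant.

How it is judged:
On the way:
1. the cover is lifted well clear of the block's mouth, knob up (raised at least 30 mm) (height (world z) of cover_knob above 0.137 m and angle between cover_knob's own z axis and vertical below 0.5 rad), for 0.1 s.
At the end, for the whole second after the job is handed in: The cover rests knob up on the tray floor (within 7 degrees of upright, knob axis within 45 mm of the tray centre along each side, knob centre 34 to 52 mm above the tray floor), at rest and released; the knob of the pot lid is within 25 mm of where it started (x of cover_knob in the frame of tray_floor between -0.045 and 0.045 m and y of cover_knob in the frame of tray_floor between -0.045 and 0.045 m and z of cover_knob in the frame of tray_floor between 0.034 and 0.052 m and angle between cover_knob's own z axis and vertical below 0.12 rad and linear speed of cover below 0.03 m/s and distance of pot_knob from where it was at the start of the episode below 0.025 m); the robot touches nothing.
It fails at once if the cover is dropped or slammed into the tray (over 0.5 m/s within 30 mm of its resting height over the tray) (horizontal distance between cover_knob and tray_floor below 0.13 m and z of cover_knob in the frame of tray_floor below 0.074 m and linear speed of cover above 0.5 m/s).
It fails at once if the pot's lid is displaced by more than 25 mm (distance of pot_knob from where it was at the start of the episode above 0.025 m).
It also fails if it takes over 40 s, if anything falls off the work surface, if the arm or the gripper's body presses on something with over 40 N, if the wrist force passes 120 N, or if a joint passes its speed limit or range.

## Working session

There is one attempt and no reset: what is moved stays moved. The work goes in short steps, Python scripts to look and compute and a tool call to move; the robot and the scene stay as the last step left them, time stands still between calls to the robot, and variables do not carry over. Pictures are saved under pics/ and viewed, at most 10 in all, crops included, and the job is handed in when it is done.

Besides the shell and the picture viewer there is one more tool, called after "Request:" as name(argument=value, ...) on one line, values as JSON. step_arm: Moves the arm, as the interface text tells. Its arguments: {"type":"object","properties":{"plan":{"type":"array","items":{"type":"array","items":{"type":"number"}}},"grip_force":{"type":"number"}},"required":["plan"]}

```bash
mkdir -p pics; ls; python3 - <<'E'
from cell import *
import numpy as np, cv2
s=observe(); print(s['time'],s['tool_pos'],s['tool_rot'],s['opening'])
for n in ('scene','side'):
    c=read_camera(n); np.savez('cam_'+n,**c)
    print(n,c['fx'],c['cx'],c['cy'],np.round(-c['R'].T@c['t'],3))
    cv2.imwrite(f'pics/{n}0.png',c['img'][:,:,::-1])
E
```

```text
pics
0.0 [0.17329363 0.49515784 0.2260497 ] [-3.14008023e+00 -2.22035818e-04  2.80479412e+00] 0.09176716459188171
scene 391.68033233504076 326.7968713415462 199.2576855086034 [1.038 0.299 0.925]
side 490.4990491901623 328.0852566186752 210.65312597261715 [-0.102 -0.736  0.965]
```

View pics/scene0.png

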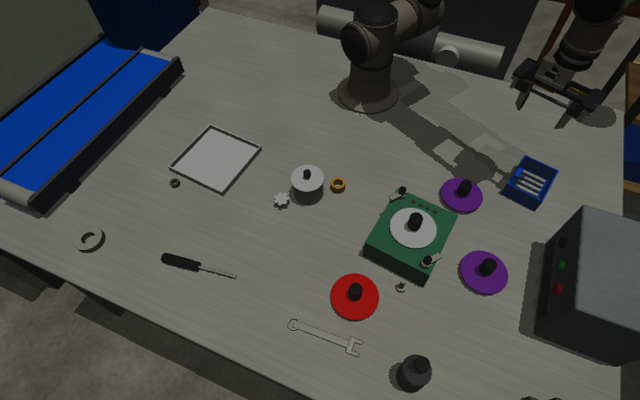

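View pics/side0.png

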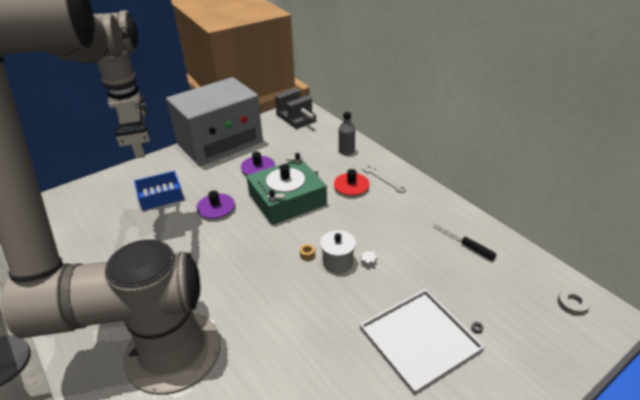

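The cover I want is on the green block, with its knob at scene (415,222). The look-alikes are purple at (462,187) and (487,266), red at (355,292), and the pot lid at (307,175). The tray is at (216,158). The side view shows the same layout: block knob (285,172), pot (338,240), tray (422,340). The levers sit at scene (400,192) and (430,262).

```bash
cat > h.py <<'E'
import numpy as np, cv2
def load(n): return dict(np.load(f'cam_{n}.npz'))
def cast(c,u,v,z):
    d=np.array([(u-c['cx'])/c['fx'],(v-c['cy'])/c['fy'],1.])@c['R']
    o=-c['R'].T@c['t']; return o+d*(z-o[2])/d[2]
def blob(m,u,v):
    n,l,st,ce=cv2.connectedComponentsWithStats(m.astype(np.uint8))
    ys,xs=np.nonzero(l*m); i=np.argmin((xs-u)**2+(ys-v)**2); return l==l[ys[i],xs[i]]
def outline(b): return max(cv2.findContours(b.astype(np.uint8),0,cv2.CHAIN_APPROX_NONE)[0],key=len)[:,0,:]
E
python3 - <<'E'
from h import *
for n,disc,knob,tray,potk,lev,wt in (('scene',(398,230),(415,220),(216,160),(307,174),[(402,190),(430,262)],150),('side',(275,183),(285,172),(422,340),(338,238),[(272,194),(297,158)],170)):
    c=load(n); im=c['img'].astype(int); mn=im.min(2); sat=im.max(2)-mn
    def dep(b):
        v,u=np.nonzero(b&(c['range_z']>0)); z=c['range_z'][v,u]
        P=np.stack([(u-c['cx'])/c['fx']*z,(v-c['cy'])/c['fy']*z,z],1); return (P-c['t'])@c['R']
    print(n,'vals',im[disc[1],disc[0]],im[tray[1],tray[0]],im[tray[1]-40,tray[0]])
    b=blob((mn>wt)&(sat<40),*disc); o=outline(b)
    W=np.array([cast(c,*p,.081)[:2] for p in o]); hull=cv2.convexHull(W.astype(np.float32))[:,0]
    (cx,cy),r=cv2.minEnclosingCircle(hull); print('disc',b.sum(),cx,cy,'dia',2*r,'z',np.median(dep(b)[:,2]))
    k=blob(im.max(2)<45,*knob); ys,xs=np.nonzero(k); D=dep(k)
    print('knob px',k.sum(),xs.mean(),ys.mean(),xs.min(),xs.max(),ys.min(),ys.max(),'cast107',cast(c,xs.mean(),ys.mean(),.107),'maxz',np.percentile(D[:,2],[50,95]))
    t=blob((mn>wt)&(sat<40),*tray); q=cv2.minAreaRect(np.array([cast(c,*p,.004)[:2]*1000 for p in outline(t)],np.float32)); print('tray',t.sum(),q,'z',np.median(dep(t)[:,2]))
    k=blob(im.max(2)<60,*potk); ys,xs=np.nonzero(k); print('pot',k.sum(),cast(c,xs.mean(),ys.mean(),.091))
    g=blob((im[:,:,1]>im[:,:,0]+15)&(im[:,:,1]>im[:,:,2]+8),disc[0],disc[1]-5); G=dep(g); G=G[abs(G[:,2]-.075)<.008]
    print('block',g.sum(),cv2.minAreaRect((G[:,:2]*1000).astype(np.float32)))
    for l in lev: print('lev',cast(c,*l,.1))
    x,y=knob; cv2.imwrite(f'pics/{n}_crop.png',cv2.resize(c['img'][y-50:y+60,x-70:x+70,::-1],None,fx=5,fy=5))
E
```

```text
scene vals [136 137 135] [137 138 137] [109 110 101]Traceback (most recent call last):
  File "<stdin>", line 8, in <module>
  File "h.py", line 8, in blob
    ys,xs=np.nonzero(l*m); i=np.argmin((xs-u)**2+(ys-v)**2); return l==l[ys[i],xs[i]]
                             ~~~~~~~~~^^^^^^^^^^^^^^^^^^^^^
    return _wrapfunc(a, 'argmin', axis=axis, out=out, **kwds)
    return bound(*args, **kwds)
ValueError: attempt to get argmin of an empty sequence
```

```bash
cat > m.py <<'E'
from h import *
for n,disc,knob,tray,potk,lev in (('scene',(398,230),(415,220),(216,160),(307,174),[(402,190),(430,262)]),('side',(275,183),(285,172),(422,340),(338,238),[(272,194),(297,158)])):
    c=load(n); im=c['img'].astype(int); mn=im.min(2); sat=im.max(2)-mn
    def dep(b):
        v,u=np.nonzero(b&(c['range_z']>0)); z=c['range_z'][v,u]
        P=np.stack([(u-c['cx'])/c['fx']*z,(v-c['cy'])/c['fy']*z,z],1); return (P-c['t'])@c['R']
    print(n,'vals',im[disc[1],disc[0]],im[tray[1],tray[0]],im[tray[1]-40,tray[0]-60])
    b=blob((mn>mn[disc[1],disc[0]]-15)&(sat<40),*disc); o=outline(b)
    W=np.array([cast(c,*p,.081)[:2] for p in o]); hull=cv2.convexHull(W.astype(np.float32))[:,0]
    (cx,cy),r=cv2.minEnclosingCircle(hull); print('disc',b.sum(),cx,cy,'dia',2*r,'z',np.median(dep(b)[:,2]))
    k=blob(im.max(2)<45,*knob); ys,xs=np.nonzero(k); D=dep(k)
    print('knob px',k.sum(),xs.mean(),ys.mean(),xs.min(),xs.max(),ys.min(),ys.max(),'cast107',cast(c,xs.mean(),ys.mean(),.107),'z',np.percentile(D[:,2],[50,95]))
    t=blob((mn>mn[tray[1],tray[0]]-10)&(sat<40),*tray); q=cv2.minAreaRect(np.array([cast(c,*p,.004)[:2]*1000 for p in outline(t)],np.float32)); print('tray',t.sum(),q,'z',np.median(dep(t)[:,2]))
    k=blob(im.max(2)<60,*potk); ys,xs=np.nonzero(k); print('pot',k.sum(),cast(c,xs.mean(),ys.mean(),.091))
    g=blob((im[:,:,1]>im[:,:,0]+15)&(im[:,:,1]>im[:,:,2]+8),disc[0],disc[1]-5); G=dep(g); G=G[abs(G[:,2]-.075)<.008]
    print('block',g.sum(),cv2.minAreaRect((G[:,:2]*1000).astype(np.float32)))
    for l in lev: print('lev',cast(c,*l,.1))
    x,y=knob; cv2.imwrite(f'pics/{n}_crop.png',cv2.resize(c['img'][y-50:y+60,x-70:x+70,::-1],None,fx=5,fy=5))
E
python3 m.py
```

```text
scene vals [136 137 135] [137 138 137] [109 108 100]
disc 1134 0.5114633440971375 0.2972756624221802 dia 0.11348585039377213 z 0.0798768098757893
knob px 206 414.56310679611653 221.50485436893203 407 422 213 230 cast107 [0.51126819 0.29728773 0.107     ] z [0.12377189 0.12719935]
tray 2797 ((464.01007080078125, -325.34283447265625), (183.49887084960938, 185.64161682128906), 84.75093841552734) z 0.0031668150313042646
pot 56 [ 0.47046962 -0.00998081  0.091     ]
block 2729 ((511.33038330078125, 296.4558410644531), (171.2606201171875, 193.29000854492188), 81.98770141601562)
lev [0.42824876 0.24117616 0.1       ]
lev [0.59701348 0.35980194 0.1       ]
side vals [234 232 231] [232 230 229] [194 190 182]
disc 425 0.5104292631149292 0.29755479097366333 dia 0.10940685123205185 z 0.08218941996682311
knob px 89 284.55056179775283 171.77528089887642 281 288 165 178 cast107 [0.51074674 0.29752968 0.107     ] z [0.11719062 0.12918212]
tray 5351 ((466.816650390625, -322.41888427734375), (183.9140167236328, 181.87335205078125), 84.83729553222656) z 0.004613777754725996
pot 27 [ 0.46875308 -0.01226119  0.091     ]
block 2334 ((511.3553161621094, 294.5927429199219), (176.05322265625, 192.81729125976562), 82.83702850341797)
lev [0.4279351  0.23773447 0.1       ]
lev [0.58701287 0.3433701  0.1       ]
```

View pics/scene_crop.png

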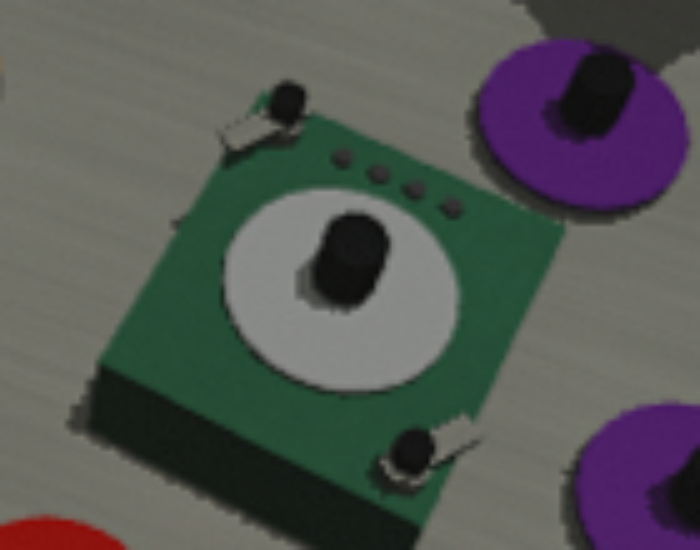

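The crop confirms the choice: a white cover with a black knob on the green block, levers on the upper-left and lower-right corners. Both views agree on the knob at (0.511, 0.297), the tray at (0.465, −0.324) and the pot at (0.47, −0.011).

```bash
cat > rel.py <<'E'
import sys, numpy as np
from cell import *
from scipy.spatial.transform import Rotation as R
def rel(p,s=None):
    s=s or observe(); return np.round(R.from_euler('xyz',s['tool_rot']).as_matrix().T@(np.array(p)-s['tool_pos']),4)
E
python3 - <<'E'
import cell; from rel import *
print([n for n in dir(cell) if n[0]!='_']); print(getattr(cell,'grasp_offset',None))
go=getattr(cell,'grasp_offset',0.015)
print(rel([.511,.2974,.20]), rel([.511,.2974,.107-go]))
E
```

```text
['IKError', 'grasp_offset', 'hand_in', 'observe', 'read_camera']
0.0188
[-0.3841 -0.0751  0.0261] [-0.3841 -0.0749  0.1379]
```

Request:
step_arm(plan=[[-1, -0.03, -0.006, 0, 0], [-1, -0.08, -0.016, 0, 0], [-1, -0.13, -0.025, 0, 0], [-1, -0.18, -0.035, 0, 0], [-1, -0.23, -0.045, 0, 0], [-1, -0.28, -0.055, 0, 0], [-1, -0.33, -0.064, 0, 0], [-1, -0.365, -0.071, 0.01, 0], [-1, -0.384, -0.075, 0.02, 0], [-1, -0.384, -0.075, 0.026, 0], [-1, -0.384, -0.075, 0.026, 0]], grip_force=30)

```text
time: 1.48
tool_pos: [0.5097, 0.2985, 0.2001]
tool_rot: [-3.141, -0.002, 2.806]
contact_force: [-0.7, 1.2, 0.5]
opening: 0.0919
grip_force: 0.0
```

```bash
python3 - <<'E'
from rel import *
import cv2
s=observe(); c=read_camera('wrist'); cv2.imwrite('pics/w1.png',c['img'][:,:,::-1])
print(s['tool_pos'],s['tool_rot'],s['time'],rel([.511,.2974,.0882],s))
# where the knob top (world) should be seen in the wrist view
P=R.from_euler('xyz',s['tool_rot']).as_matrix().T@(np.array([.511,.2974,.127])-s['tool_pos'])
p=np.linalg.inv(c['T_tool_cam'])@np.r_[P,1]; th=np.arctan2(np.hypot(*p[:2]),p[2]); k=th/np.hypot(*p[:2])
print('knob top px',c['cx']+c['fx']*k*p[0],c['cy']+c['fy']*k*p[1])
E
```

```text
[0.50970634 0.29852111 0.20006511] [-3.14067860e+00 -1.77098292e-03  2.80579435e+00] 1.475 [-0.0018 -0.0005  0.1119]
knob top px 312.98085629307764 210.08658073146893
```

View pics/w1.png

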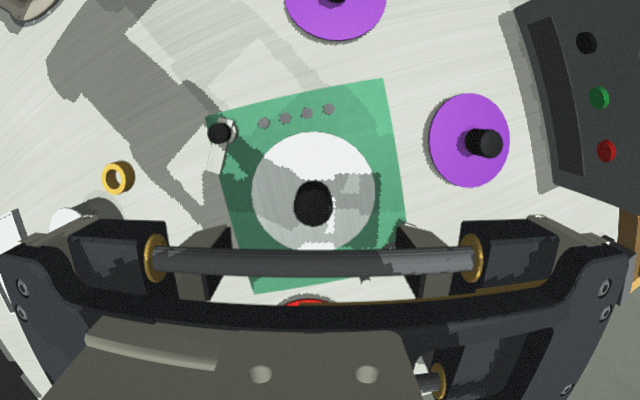

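The wrist view shows the knob at (314,203) on the white disc, centred between the fingers. Its prediction was (313,210) for the top face, which is consistent. The lever at (218,132) is clear of the fingers. Next I descend.

Request:
step_arm(plan=[[-1, -0.002, 0, 0.02, 0], [-1, -0.002, 0, 0.05, 0], [-1, -0.002, 0, 0.08, 0], [-1, -0.002, 0, 0.1, 0], [-1, -0.002, 0, 0.112, 0], [-1, -0.002, 0, 0.112, 0], [-1, -0.002, 0, 0.112, 0], [1, -0.002, 0, 0.112, 0], [1, -0.002, 0, 0.112, 0], [1, -0.002, 0, 0.112, 0], [1, -0.002, 0, 0.112, 0], [1, -0.002, 0, 0.112, 0], [1, -0.002, 0, 0.112, 0], [1, -0.002, 0, 0.112, 0], [1, -0.002, 0, 0.112, 0]], grip_force=35)

```text
time: 3.4
tool_pos: [0.513, 0.2972, 0.0887]
tool_rot: [3.142, 0.0, 2.805]
contact_force: [0.2, 0.1, -1.2]
opening: 0.0315
grip_force: 35.0
```

Gripped at 31.5 mm, which matches the 32 mm knob. Now a straight lift.

Request:
step_arm(plan=[[1, 0, 0, -0.006, 0], [1, 0, 0, -0.015, 0], [1, 0, 0, -0.03, 0], [1, 0, 0, -0.05, 0], [1, 0, 0, -0.075, 0], [1, 0, 0, -0.1, 0], [1, 0, 0, -0.12, 0], [1, 0, 0, -0.13, 0], [1, 0, 0, -0.13, 0], [1, 0, 0, -0.13, 0]], grip_force=45)

```text
time: 4.65
tool_pos: [0.5126, 0.297, 0.2179]
tool_rot: [-3.141, -0.001, 2.805]
contact_force: [-0.6, -0.6, -4.0]
opening: 0.0316
grip_force: 45.0
```

```bash
python3 - <<'E'
from rel import *
import cv2
s=observe(); print(s['tool_pos'],s['tool_rot'],s['opening'],s['contact_force'],rel([.465,-.324,s['tool_pos'][2]],s))
c=read_camera('scene'); cv2.imwrite('pics/s2.png',c['img'][:,:,::-1])
E
```

```text
[0.51255319 0.29697372 0.21785883] [-3.14050839e+00 -1.22272100e-03  2.80481022e+00] 0.031643207668274914 [-0.56786887 -0.59282201 -3.97199243] [-1.603e-01 -6.018e-01  5.000e-04]
```

View pics/s2.png

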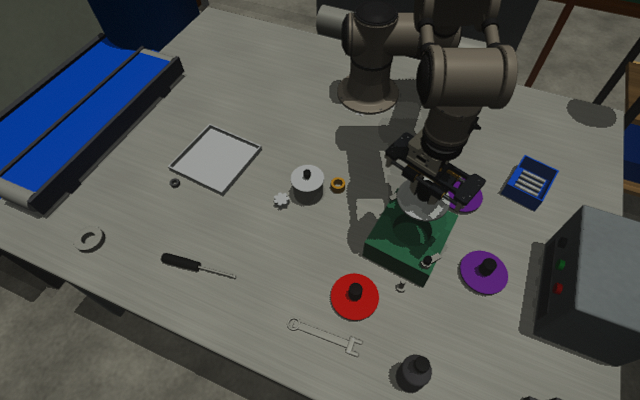

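The cover has lifted off: the mouth is open at (410,235), the disc hangs level in the gripper, and about 4 N shows on the wrist. Next I carry it over the pot, with the underside at 0.19 m.

Request:
step_arm(plan=[[1, -0.003, -0.01, 0, 0], [1, -0.008, -0.03, 0, 0], [1, -0.017, -0.065, 0, 0], [1, -0.027, -0.1, 0, 0], [1, -0.037, -0.14, 0, 0], [1, -0.048, -0.18, 0, 0], [1, -0.059, -0.22, 0, 0], [1, -0.069, -0.26, 0, 0], [1, -0.08, -0.3, 0, 0], [1, -0.091, -0.34, 0, 0], [1, -0.101, -0.38, 0, 0], [1, -0.112, -0.42, 0, 0], [1, -0.123, -0.46, 0, 0], [1, -0.133, -0.5, 0, 0], [1, -0.144, -0.54, 0, 0], [1, -0.152, -0.57, 0, 0], [1, -0.157, -0.59, 0, 0], [1, -0.16, -0.602, 0, 0], [1, -0.16, -0.602, 0, 0], [1, -0.16, -0.602, 0, 0]])

```text
time: 7.2
tool_pos: [0.4652, -0.3229, 0.2187]
tool_rot: [3.141, -0.0, 2.806]
contact_force: [-0.6, 0.6, -3.9]
opening: 0.0311
grip_force: 45.0
```

```bash
python3 - <<'E'
from rel import *
import cv2
s=observe(); print(s['tool_pos'],s['tool_rot'],s['opening'],rel([.465,-.324,.048-.0182],s))
a=read_camera('scene')['img']; b=read_camera('side')['img']
cv2.imwrite('pics/s3.png',np.hstack([a[60:360,100:500],b[100:400,240:640]])[:,:,::-1])
E
```

```text
[ 0.46518443 -0.3228977   0.21867955] [ 3.14097124e+00 -3.19177999e-04  2.80565586e+00] 0.03111036744073178 [-0.0002 -0.0012  0.1889]
```

View pics/s3.png

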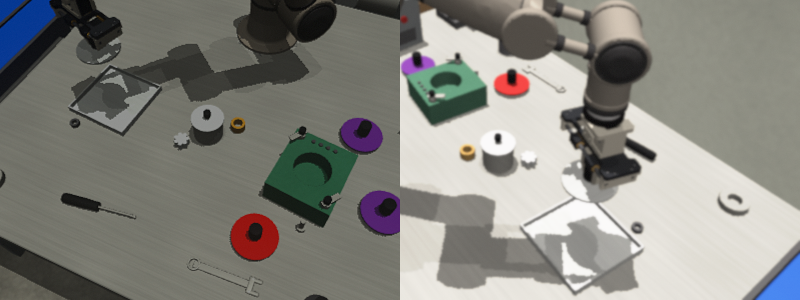

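The cover hangs level over the tray, and the pot and its lid are undisturbed (composite (207,120) and (497,150)). Lowering to about 8 mm above the floor, then slowly.

Request:
step_arm(plan=[[1, 0, 0, 0.01, 0], [1, 0, 0, 0.035, 0], [1, 0, 0, 0.065, 0], [1, 0, 0, 0.095, 0], [1, 0, 0, 0.12, 0], [1, 0, 0, 0.14, 0], [1, 0, 0, 0.155, 0], [1, 0, 0, 0.165, 0], [1, 0, 0, 0.173, 0], [1, 0, 0, 0.178, 0], [1, 0, 0, 0.181, 0], [1, 0, 0, 0.181, 0], [1, 0, 0, 0.181, 0]])

```text
time: 8.93
tool_pos: [0.4653, -0.324, 0.038]
tool_rot: [-3.141, 0.001, 2.805]
contact_force: [-0.3, -0.3, -3.3]
opening: 0.0311
grip_force: 45.0
```

Request:
step_arm(plan=[[1, 0, 0, 0.002, 0], [1, 0, 0, 0.004, 0], [1, 0, 0, 0.005, 0], [1, 0, 0, 0.006, 0], [1, 0, 0, 0.007, 0], [1, 0, 0, 0.007, 0], [1, 0, 0, 0.007, 0]])

```text
time: 9.8
tool_pos: [0.4651, -0.3239, 0.0307]
tool_rot: [3.142, 0.0, 2.805]
contact_force: [-0.3, 0.3, -4.4]
opening: 0.0315
grip_force: 45.0
```

Still about 1 mm up with the full weight on the wrist, so I go on in half-millimetre rows.

Request:
step_arm(plan=[[1, 0, 0, 0.0005, 0], [1, 0, 0, 0.001, 0], [1, 0, 0, 0.0015, 0], [1, 0, 0, 0.0015, 0], [1, 0, 0, 0.0015, 0]])

```text
time: 10.42
tool_pos: [0.4651, -0.3239, 0.0297]
tool_rot: [-3.142, 0.0, 2.805]
contact_force: [-1.8, 1.5, 4.8]
opening: 0.0315
grip_force: 45.0
```

The force has reversed to +4.8 N, so the cover is on the floor. Opening and retreating straight up.

Request:
step_arm(plan=[[0.2, 0, 0, 0, 0], [-0.2, 0, 0, 0, 0], [-1, 0, 0, 0, 0], [-1, 0, 0, 0, 0], [-1, 0, 0, 0, 0], [-1, 0, 0, 0, 0], [-1, 0, 0, -0.01, 0], [-1, 0, 0, -0.03, 0], [-1, 0, 0, -0.06, 0], [-1, 0, 0, -0.1, 0], [-1, 0, 0, -0.14, 0], [-1, 0, 0, -0.17, 0], [-1, 0, 0, -0.18, 0], [-1, 0, 0, -0.18, 0], [-1, 0, 0, -0.18, 0]])

```text
time: 12.3
tool_pos: [0.4645, -0.3234, 0.2077]
tool_rot: [3.14, -0.002, 2.805]
contact_force: [0.6, 0.7, 0.3]
opening: 0.092
grip_force: 0.0
```

```bash
python3 - <<'E'
from rel import *
from h import *
s=observe(); print(s['contact_force'],s['opening'],np.abs(s['qvel']).max())
a=read_camera('scene'); b=read_camera('side'); w=read_camera('wrist')
cv2.imwrite('pics/s4.png',np.hstack([w['img'][50:350,100:500],b['img'][100:400,240:640]])[:,:,::-1])
for c,pk in ((a,(307,174)),(b,(338,238))):
    k=blob(c['img'].max(2)<60,*pk); ys,xs=np.nonzero(k); print('pot',k.sum(),cast(c,xs.mean(),ys.mean(),.091))
E
```

```text
[0.59550206 0.71091551 0.25194245] 0.09197315509189216 0.006729743611580482
pot 54 [ 0.47019214 -0.01029554  0.091     ]
pot 24 [ 0.46838245 -0.01250051  0.091     ]
```

View pics/s4.png

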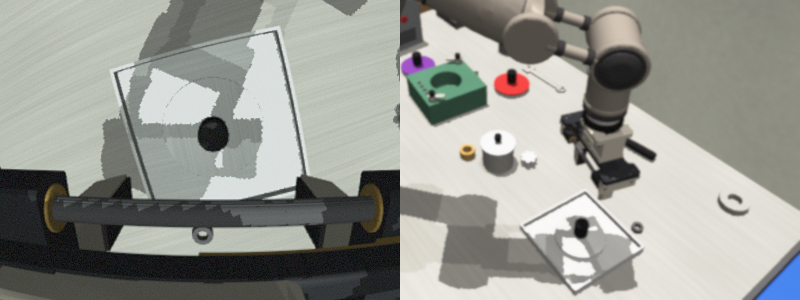

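The cover stands flat and centred in the tray, knob up at (213,134) in the wrist half and (581,228) in the side half. The gripper is clear and the pot has not moved.

```bash
python3 -c "
from cell import *
print(hand_in())"
```

```text
the job is handed in; nothing more can be done
None
```

The cover is off the green block and standing knob up, released, in the middle of the tray; the pot is still shut and where it was, and the job was handed in at about 12.5 s, with no verdict returned.

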